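# Deliver the embossed tag from the press

## Robot

A 6-joint arm with a two-finger parallel gripper is mounted at the origin on the work surface. World frame = base frame: x ahead of the robot, y to its left, z up, the work surface at z = 0. Lengths are in mm, angles in degrees, forces in N, time in s.
With the tool pointing down it reaches from about 350 to 850 mm from the base axis. Payload 8.1 kg.
Tool frame: the origin (TCP) lies at the very end of the fingers, on their centre line; the grasp point (between the pads) lies 19 mm behind it (r.grip_point_offset is the distance from the TCP to the grasp point, in mm); z points along the fingers, y is the line along which they close (so a half turn about z gives the same grasp; the last joint's range is limited). The gripper opens to 85 mm and grips with 20 to 120 N. Pads are 22 mm wide; open, the fingers measure 114 mm over their backs; the gripper's body (76 mm by 85 mm) begins 54 mm behind the grasp point. The pads swing forward as they close: fully open they stand 13 mm farther back than shut.
Start: joints at [-73.705, 7.471, 85.268, -0, 87.261, -4.893], TCP at [216.877, -559.437, 231.292] pointing down, gripper open.
Joint ranges: [-169.43, 169.43], [-51.17, 129.36], [1.28, 143.12], [-76.62, 256.62], [0, 156.53], [-152.29, 152.29]. Speed limits (degrees/s): [136.94, 136.94, 159.86, 180, 180, 180].

## Interface

Orientations are given as [roll, pitch, yaw] about the fixed x, y, z axes, in that order (R = Rz(yaw) Ry(pitch) Rx(roll)).
In Python, from bench import status, eyes, r gives the robot as it stands.
- The arm moves only by the shell command python3 -m handwheel 'ROWS' [FORCE]. ROWS is a JSON object whose one key "series" holds a list that holds one entry, the list of rows, each a list of 7 numbers: the shift along the tool's x, y, z in cm, then the turn, a rotation vector about the tool's x, y, z in rad, then the opening, from 0 (shut) to 1 (fully open). In form: {"series": [[[tx, ty, tz, rx, ry, rz, claw], ...]]}. A call has 1 to 12 rows; each row is the pose to reach, as a shift and turn from the pose commanded when the call began, along the tool's axes at that moment; what a row does not reach only later rows make up. A row lasts 1/8 s, in which the tool goes at most 62.5 mm and 10.7 degrees, less where a joint would pass 70% of its speed; a pose out of reach is approached as far as the arm can. A call with a gripper value outside its range is refused whole. The fingers move at their own pace and stop on an object; FORCE is the grip in N (left out, the last holds). Time passes only in rows, so rows that repeat a pose let the fingers close. It gives the time, the measured TCP pose, the force, the opening and the grip force at its end, in the units of the state.
- status.sense(): the state, without advancing time (a new reading comes with each control period).
- eyes.snapshot(name): name is "scene" or "top" or "wrist"; returns a dict with "img" (480x640x3 uint8, red, green, blue), "mtx" (3x3 intrinsics, pixels), "R" (3x3) and "t" (3): a world point X has camera coordinates R X + t. Camera axes: x right, y down, z forward; pixel columns grow to the right and rows downward; lengths in mm; the calibration is good to about 2 mm. The wrist camera is an equidistant fisheye: a pixel r from the principal point sees the ray r / f radians off the axis. A picture is of the moment at which its call begins. There is no depth.
- r.hand_in(): hands the job in; it is judged then, once.
The state is a dict: "time": time; "joint_pos": joint angles; "qd": joint speeds; "joint_efforts": joint torques, N m; "tool_pos": TCP position; "tcp_rot": TCP orientation; "ft_force": force on the tool from outside, world axes, zero at the start; "wrist_torque": the same for the moment, N m; "finger_gap": finger opening in mm; "grip_force": force on a finger pad.
Only numpy, scipy, OpenCV 4.12 (cv2) and the standard library are available. Lean on these libraries where they do the work, as an engineer would, in place of code of your own. Each camera call takes 0.05 s, during which the arm holds its last target. There are 200 camera calls.

## Task

Unload the embossing press: draw its slide-out bed fully out to the stop, then slide the brass tag, without lifting it, out of its sprung nest and along its channel off the open edge of the bed, so that it drops down the chute and comes to rest in the catch box. The tag has to be carried along under a fingertip pressed down on it: hard enough that it does not slip, but never with more than 22 N, which would mark it. Leave the bed out, and do not disturb the ring, glue bottle, jar, mallet, awl and burnisher lying about.

Things in the scene. Friction and masses are not known exactly. Their poses are not given: they have to be found in the camera images.
- press: Grey cast bench press, fixed. Origin on the table under the ram; its x = across the bed to the chute, y = to the column, -y = the way the bed draws out, z up. Base 200 x 400 mm (y -225 to 175). Platen, ram and head hang over the home bed: their front is at y -45 mm, from z 175 up to 380 mm; lever on the +x side.
- knob_grip (a point): Where to grip the bed's upright black knob, on its axis, moving with the bed. Knob 24 mm across, from 18 mm below to 14 mm above this point; stem under it, lug top 36 mm below the point. It stands 140 mm out in front of the nest (press -y) and, home, 95 mm in front of the head.
- bed (a joint): How far the steel bed is drawn out along press -y, m: 0 = home under the head (start), 0.16 = against its hard stop, where the nest lines up with the chute. About 4 N of drag; stays where left.
- ledge (a point): Middle of the open +x edge of the bed where the channel ends, on the bed's top surface (z 120), moving with the bed; chute mouth just below and beyond. The bed is flat and level, 150 mm across x.
- tag: Flat brass tag 60 x 36 x 5 mm, about 90 g, long side along press x, flat in the nest. Origin: centre of its underside. Metal slides on metal at friction 0.2. A fingertip on it must press some 9 to 12 N to carry it out of the nest; if it slips, press a little harder.
- tag_top (a point): Centre of the tag's top face, 1.5 mm proud of the side lays. Stiff: 10 to 20 N per mm, so measured heights are not good enough; touch down at about 3 mm/s until felt (10 mm/s shoots past the limit). Press behind its middle: at 18 mm behind, a fingertip 16 mm wide clears the rear lay. With its middle 8 mm past the ledge it tips off when the finger lifts.
- glue: Green plastic glue bottle with a spout, 56 mm across, 135 high. Origin: centre of its foot.
- rivets: Glass jar of rivets with steel lid, 54 mm across, 55 high. Origin: centre of its foot.
- mallet: Wooden mallet lying flat, handle along its -x. Origin: underside, about mid length.
- awl: Awl with dark wooden handle lying along its x. Origin: underside, about mid length.
- dring: Brass ring, 38 mm across, 5 high, flat on the table in front of the press, under the knob's path. Origin: centre of its underside.
- burnisher: Wooden burnishing block 90 x 28 x 20 mm. Origin: centre of its underside.
- chute_mouth (a point): Middle of the top of the fixed aluminium chute, at press x 82, y -160, z 95 mm. 54 mm clear between its cheeks; it falls along press x to x 190, z 12 mm, into a plywood catch box (press x 180 to 310, y -215 to -105, walls 40 mm high). An earlier tag lies in the box and may be bumped.
- nest (a point): Point on the bed's top face under the tag's middle, moving with the bed. Rear lay 10 mm high close against the tag's -x end (no room behind it); fixed side lay 3 mm high on its -y side; sprung side lay 3.5 mm high on +y squeezes the tag with about 8 N until it has slid some 44 mm; the channel, 39 mm wide between 3 mm guides, runs along press x to the ledge, 55 mm from here.
Things that resemble listed ones, but are neither listed nor needed, are in the scene too. Leave any red or white look-alike of the tag alone.

How it is judged (in metres and radians):
On the way, in this order (a step that is already met when the one before it is completed fails the run):
1. the bed is drawn fully out to its stop with the tag still in its nest (value of joint bed above 0.156 m and x of tag in the frame of press below 0.03 m and z of tag in the frame of press above 0.115 m), for 0.2 s.
2. the tag slides along the channel towards the ledge, flat on the bed (x of tag in the frame of press between 0.04 and 0.08 m and z of tag in the frame of press between 0.115 and 0.128 m and value of joint bed above 0.15 m), for 0.05 s.
At the end, for the whole second after the job is handed in: The tag lies at rest (under 0.02 m/s) in the catch box, its centre within the box's outline and less than 40 mm above the table, and the bed is still out (more than 150 mm) (value of joint bed above 0.15 m and x of tag in the frame of press between 0.18 and 0.308 m and y of tag in the frame of press between -0.213 and -0.107 m and z of tag in the frame of press below 0.04 m and linear speed of tag below 0.02 m/s); the robot touches nothing.
It fails at once if the fingers press the tag with more than 22 N (contact force between the fingers and tag above 22 N).
It fails at once if the tag is lifted more than 15 mm off the bed (z of tag in the frame of press above 0.135 m).
It fails at once if the glue bottle, jar, mallet, awl, ring or burnisher is moved by more than 20 mm (distance of any of glue, rivets, mallet, awl, dring, burnisher from where it was at the start of the episode above 0.02 m).
It also fails if it takes over 64 s, if anything falls off the work surface, if the arm or the gripper's body presses on something with over 40 N, if the wrist force passes 120 N, or if a joint passes its speed limit or range.

## Working session

There is one attempt and no reset: what is moved stays moved. The work goes in short steps, Python scripts to look and compute and a shell command to move; the robot and the scene stay as the last step left them, time stands still between calls to the robot, and variables do not carry over. Pictures are saved under pics/ and viewed, at most 10 in all, crops included, and the job is handed in when it is done.

```bash
mkdir -p pics; cat > h.py <<'E'
import numpy as np,cv2,sys
from bench import status,eyes,r
def snap(n,f=None):
    s=eyes.snapshot(n)
    if f: cv2.imwrite('pics/'+f,np.array(s['img'])[:,:,::-1])
    return {k:(np.array(v)) for k,v in s.items()}
def ray(s,u,v):
    K=s['mtx'];d=np.linalg.inv(K)@[u,v,1];R=s['R'];return -R.T@s['t'],R.T@d
def onz(s,u,v,z):
    o,d=ray(s,u,v);return o+d*(z-o[2])/d[2]
def proj(s,X):
    c=s['R']@np.array(X,float)+s['t'];p=s['mtx']@c;return p[:2]/p[2]
E
python3 - <<'E'
from h import *
for n in('scene','top'):
    s=snap(n,n+'1.png');np.savez(n+'1.npz',**s);print(n,-s['R'].T@s['t'],s['mtx'][0,0])
print(status.sense())
E
```

```text
scene [1324.40525037 -434.30387313 1054.14095906] 608.529879558427
top [ 391.01544371  -14.29286799 1189.18288368] 493.14959706135534
{'time': 0.1, 'joint_pos': array([-7.37048516e+01,  7.51133039e+00,  8.53225679e+01, -8.33004185e-04,
        8.72623928e+01, -4.89244878e+00]), 'qd': array([ 0.03701293, -0.13518495, -0.1663514 ,  0.00869885, -0.09032329,
       -0.01976395]), 'joint_efforts': array([ 9.38984449e-04, -5.70947993e+01, -5.01943767e+01, -2.10568442e-04,
        8.08046112e-03,  2.21807102e-05]), 'tool_pos': array([ 216.73582158, -558.95501758,  230.34813356]), 'tcp_rot': array([-1.79903989e+02, -7.38328216e-03,  2.11876314e+01]), 'ft_force': array([ 0.34038534, -0.32896462, -0.36034037]), 'wrist_torque': array([-0.02440333, -0.0266214 ,  0.02306255]), 'grip_force': 0.0, 'finger_gap': 85.07981179451596}
```

View pics/scene1.png

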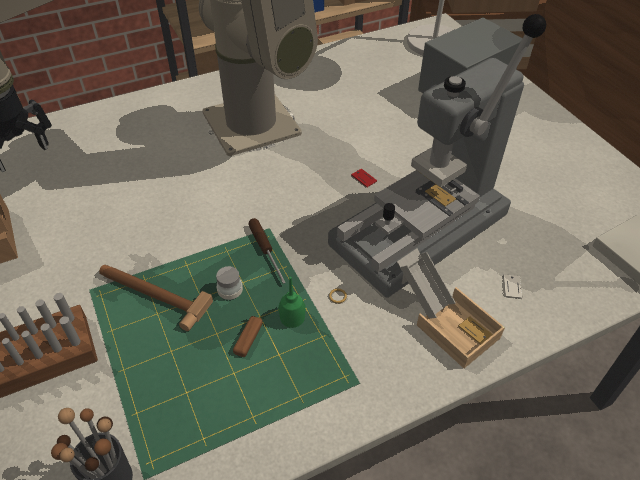

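View pics/top1.png

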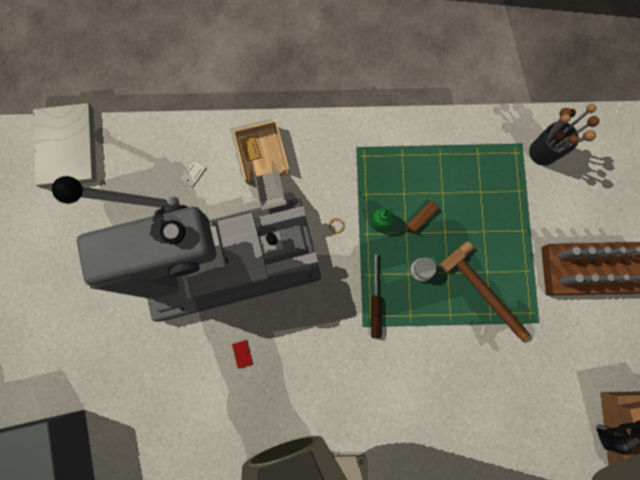

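The scene view shows the press at right with its knob near (389,212), the brass tag under the head near (438,193), the ring at (338,296) and the box at (462,325). In the top view the knob is at (272,239), the ring at (337,226), the box at (261,152) and the glue at (383,219). There are three tag-like objects besides the target: red at scene (364,178), white at (512,287), and brass in the box at (472,330). I'll confirm the target in an enlarged crop.

```bash
python3 - <<'E'
from h import *
a=cv2.imread('pics/scene1.png')[150:300,320:520]; b=cv2.imread('pics/top1.png')[115:325,140:350]
a=cv2.resize(a,(400,300),interpolation=cv2.INTER_CUBIC);a=cv2.copyMakeBorder(a,0,120,0,0,cv2.BORDER_CONSTANT);b=cv2.resize(b,(400,400),interpolation=cv2.INTER_CUBIC);b=cv2.copyMakeBorder(b,0,20,0,0,cv2.BORDER_CONSTANT)
a=cv2.resize(cv2.imread('pics/scene1.png')[150:300,325:515],(760,600),interpolation=cv2.INTER_CUBIC);cv2.imwrite('pics/c1.png',a)
b=cv2.resize(cv2.imread('pics/top1.png')[180:330,140:340],(800,600),interpolation=cv2.INTER_CUBIC);cv2.imwrite('pics/c2.png',b)
E
```

```text
(no output)
```

View pics/c1.png

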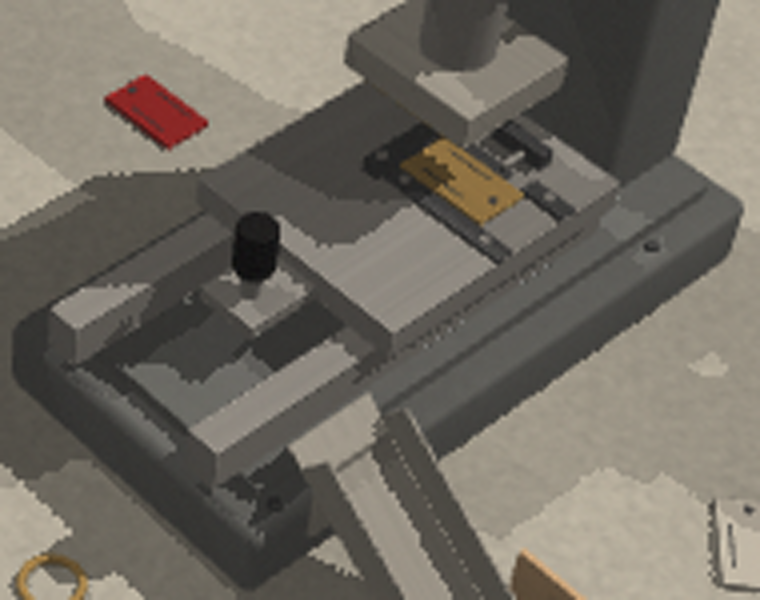

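View pics/c2.png

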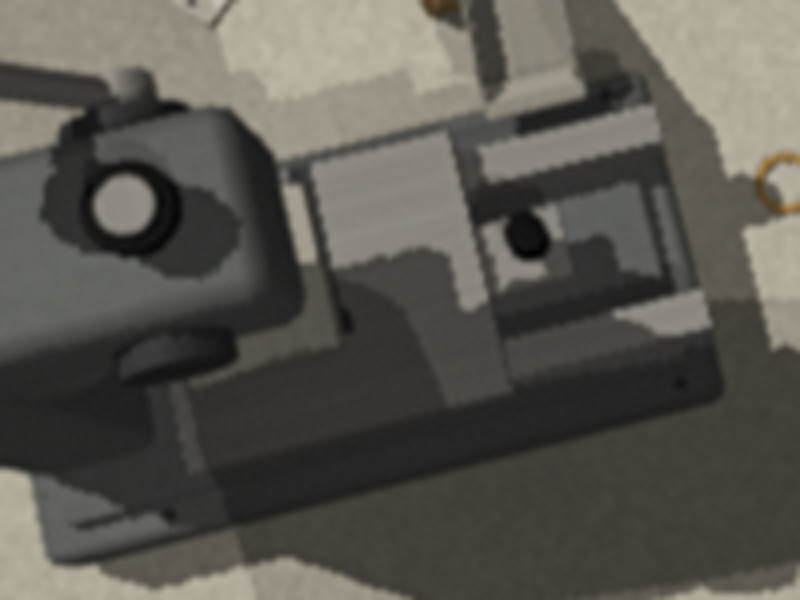

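The crops confirm it: brass tag in the nest under the head at scene (441,195) is the target. It lies on the bed between dark lays, whereas the red and white look-alikes lie on the table and the other brass tag is in the box. The knob top is at scene (389,205), top (271,238).

```bash
python3 - <<'E'
from h import *
S=dict(np.load('scene1.npz'));T=dict(np.load('top1.npz'))
def tri(p,q):
    o1,d1=ray(S,*p);o2,d2=ray(T,*q);A=np.stack([d1,-d2],1);x=np.linalg.lstsq(A,o2-o1,rcond=None)[0]
    a=o1+d1*x[0];b=o2+d2*x[1];return (a+b)/2,np.linalg.norm(a-b)
print('knobtop',tri((389.3,205.5),(271.3,238)))
for z in (120,): 
  T1,T2=onz(T,252.5,212.5,z),onz(T,268,276,z);S1,S2=onz(S,423,234,z),onz(S,375,196.3,z)
  for a,b in((T1,T2),(S1,S2)): print(a,b,np.linalg.norm(a-b),'x axis yaw',np.degrees(np.arctan2(*(a-b)[[1,0]])))
# tag corners scene c1 at z=125
cs=[(400,158),(437,137),(524,192),(484,224)]
P=[onz(S,325+u/4,150+v/4,125) for u,v in cs];print(np.round(P,1),np.mean(P,0))
e=P[3]-P[0]+P[2]-P[1];print('tag yaw',np.degrees(np.arctan2(e[1],e[0])))
# base left long edge in top (base upper-edge approx z?), and rim corner
a,b=onz(T,140+75/4,180+560/4,30),onz(T,140+700/4,180+408/4,30);print('base edge -y dir',np.degrees(np.arctan2(*(b-a)[[1,0]])),a,b)
# black knob mask centroid in both
for s,n,(u0,u1,v0,v1) in((S,'S',(375,405,198,225)),(T,'T',(262,282,228,250))):
  m=s['img'][v0:v1,u0:u1].max(2)<38;y,x=np.nonzero(m);print(n,x.mean()+u0,y.mean()+v0,x.min()+u0,x.max()+u0,y.min()+v0,y.max()+v0,m.sum())
for nm,p in(('ring',(337,226)),):print(nm,onz(T,*p,3))
print('glue',onz(T,383,219,130),'boxbrass',onz(T,252,149,10))
E
```

```text
knobtop (array([585.69970676,  90.3345803 , 158.74593641]), np.float64(1.1163669228506488))
[651.40835727 135.3407317  120.        ] [508.73858522 101.30766089 120.        ] 146.67281195870228 x axis yaw 13.416848074229256
[656.50678994 134.53939232 120.        ] [515.57629294  99.6631435  120.        ] 145.1818091715227 x axis yaw 13.899799569723369
[[548.9 207.4 125. ]
 [543.4 235.2 125. ]
 [601.  254.  125. ]
 [612.2 220.4 125. ]] [576.38548019 229.24805276 125.        ]
tag yaw 14.750037804782693
base edge -y dir -77.52917309426516 [421.26654833 365.76970133  30.        ] [5.02078005e+02 3.72423008e-01 3.00000000e+01]
S 388.4848484848485 211.3272727272727 383 394 203 219 165
T 269.7959183673469 235.46938775510205 262 276 228 244 147
ring [641.29294256 -55.97296462   3.        ]
glue [ 627.98866545 -152.99216254  130.        ] boxbrass [841.8492927  152.30247788  10.        ]
```

```bash
cat >> h.py <<'E'
from scipy.spatial.transform import Rotation as Ro
def delta(target,frm,yaw): # cm in tool axes
    R=Ro.from_euler('xyz',[180,0,yaw],degrees=True).as_matrix();return R.T@(np.array(target)-frm)/10
E
python3 - <<'E'
from h import *
print(delta([585.7,90.3,215],[216.877,-559.437,231.292],21.19), np.radians(103.5-21.19))
E
```

```text
[ 57.87408682 -47.24908274   1.6292    ] 1.4365805073165328
```

```bash
python3 -m handwheel '{"series": [[[4.5,-3.7,0,0,0,-0.12,1],[9,-7.4,0,0,0,-0.24,1],[14,-11.4,0,0,0,-0.36,1],[19,-15.5,0,0,0,-0.48,1],[24,-19.6,0,0,0,-0.6,1],[29,-23.7,0,0,0,-0.75,1],[34,-27.8,0,0,0,-0.9,1],[39,-31.8,0.4,0,0,-1.05,1],[44,-35.9,0.8,0,0,-1.2,1],[49,-40,1.2,0,0,-1.32,1],[54,-44.1,1.6,0,0,-1.437,1],[57.9,-47.25,1.6,0,0,-1.437,1]]]}' 60
python3 - <<'E'
from h import *
s=snap('wrist','w1.png');np.savez('w1.npz',**s);print(status.sense()['tool_pos'],status.sense()['tcp_rot'],s['mtx'],-s['R'].T@s['t'])
E
```

```text
time: 1.6
tool_pos: [583.2, 86.9, 214.6]
tcp_rot: [-179.9, 0.0, 103.6]
ft_force: [1.2, -0.8, 0.5]
finger_gap: 85.0
grip_force: 0.0
[584.95724147  93.48188374 213.47117298] [179.98768376  -0.22398104 103.74330683] [[371.64829954   0.         322.87478962]
 [  0.         371.64829954 245.35752268]
 [  0.           0.           1.        ]] [566.2475245  151.61158027 356.81834834]
```

View pics/w1.png

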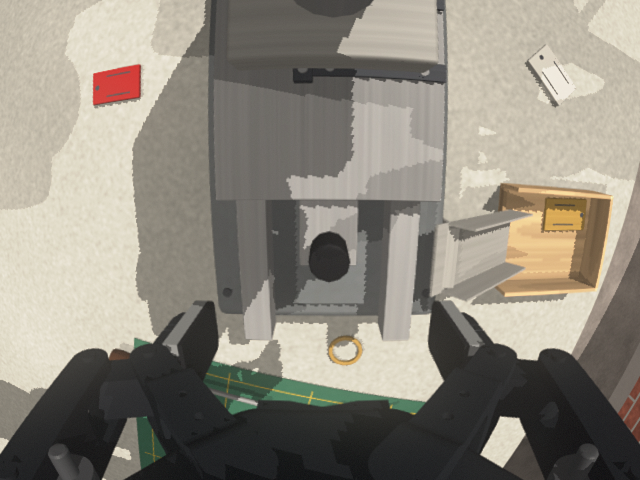

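The wrist view shows the knob top near (329,245), the bed front edge running (217,200) to (445,200), and the ring at (345,350). Next I cast rays for these.

```bash
cat >> h.py <<'E'
def wz(s,u,v,z):
    K=s['mtx'];p=np.array([u-K[0,2],v-K[1,2]]);rr=np.hypot(*p);th=rr/K[0,0]
    d=s['R'].T@np.r_[np.sin(th)*p/max(rr,1e-9),np.cos(th)];o=-s['R'].T@s['t'];return o+d*(z-o[2])/d[2]
E
python3 - <<'E'
from h import *
s=dict(np.load('w1.npz'))
im=s['img'][225:295,300:360];m=(im.max(2)<45).astype(np.uint8)
n,l,st,c=cv2.connectedComponentsWithStats(m);k=1+st[1:,4].argmax();print(st[k]+[300,225,0,0,0],c[k]+[300,225])
x0,y0,w,h,_=st[k]+[300,225,0,0,0]
u=x0+w/2
print('top rear rim',wz(s,u,y0,159),'front bottom',wz(s,u,y0+h,127))
a,b=wz(s,217,200,120),wz(s,445,200,120);print(a,b,np.linalg.norm(a-b),np.degrees(np.arctan2(*(b-a)[[1,0]])),(a+b)/2)
print('ring',wz(s,345,350,3))
E
```

```text
[309 233  38  28 363] [326.0523416  241.86501377]
top rear rim [580.03026689 105.84469939 159.        ] front bottom [586.74023126  80.28722456 127.        ]
[506.19788451 101.54172767 120.        ] [653.09434164 137.53324249 120.        ] 151.2413906854905 13.766993479393761 [579.64611308 119.53748508 120.        ]
ring [641.03085497 -54.39084381   3.        ]
```

```bash
python3 -m handwheel '{"series": [[[0,0,2,0,0,0,1],[0,0,4,0,0,0,1],[0,0,6,0,0,0,1],[0,0,8,0,0,0,1],[0,0,8.9,0,0,0,1],[0,0,8.9,0,0,0,1],[0,0,8.9,0,0,0,0],[0,0,8.9,0,0,0,0],[0,0,8.9,0,0,0,0],[0,0,8.9,0,0,0,0],[0,0,8.9,0,0,0,0],[0,0,8.9,0,0,0,0]]]}' 60
```

```text
time: 3.15
tool_pos: [586.9, 85.9, 128.0]
tcp_rot: [179.5, 0.0, 103.5]
ft_force: [20.0, 5.3, -7.8]
finger_gap: 22.4
grip_force: 59.4
```

```bash
python3 -m handwheel '{"series": [[[0,0,0,0,0,0,0],[0,0,0,0,0,0,0]]]}'; python3 - <<'E'
from h import *
s=snap('scene','s2.png');np.savez('s2.npz',**s)
a=cv2.resize(cv2.imread('pics/s2.png')[110:300,300:500],(600,570),interpolation=cv2.INTER_CUBIC);cv2.imwrite('pics/c3.png',a)
print(status.sense())
# pull vector 160mm press -y (yaw 13.7), tool yaw 103.5
d=np.array([np.sin(np.radians(13.7)),-np.cos(np.radians(13.7)),0])*163
print(delta(d,0,103.5))
E
```

```text
time: 3.4
tool_pos: [586.9, 85.9, 128.0]
tcp_rot: [179.5, 0.0, 103.5]
ft_force: [20.1, 4.7, -7.5]
finger_gap: 22.6
grip_force: 59.4
{'time': 3.45, 'joint_pos': array([ 3.33298910e+00,  9.93733157e+00,  9.35445842e+01,  7.04442061e-02,
        7.59780702e+01, -1.02109266e+01]), 'qd': array([-0.00442839,  0.09706859, -0.03401878, -0.02749032, -0.08531838,
        0.07092837]), 'joint_efforts': array([ -1.17427669, -58.72826099, -41.7272687 ,  -1.16608813,
         6.22298956,  -0.08324107]), 'tool_pos': array([586.9215724 ,  85.90339007, 127.95755307]), 'tcp_rot': array([1.79456405e+02, 2.83083508e-02, 1.03527035e+02]), 'ft_force': array([20.57082461,  5.42975966, -8.02179174]), 'wrist_torque': array([ 0.56478245, -2.37458747, -0.07188362]), 'grip_force': 59.43813443183899, 'finger_gap': 22.677300519261976}
[-1.62999007e+01  5.68976181e-02  6.96794858e-18]
```

View pics/c3.png

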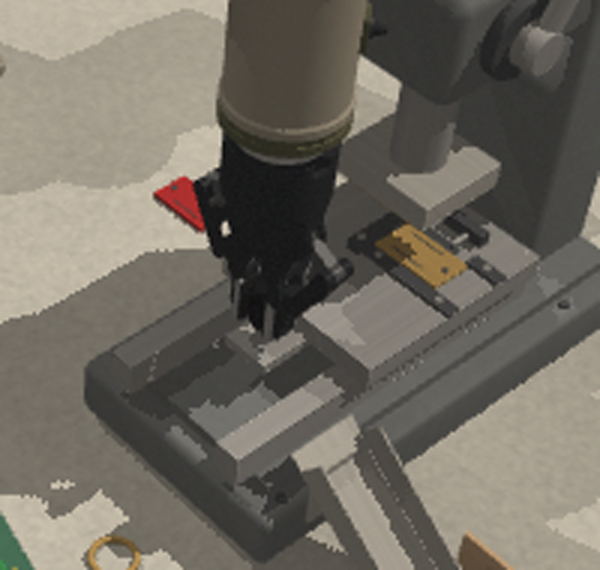

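The crop shows the fingers closed on the knob with the tag still in its nest. Next I draw the bed.

```bash
python3 -m handwheel '{"series": [[[-0.6,0,0,0,0,0,0],[-2,0,0,0,0,0,0],[-3.4,0,0,0,0,0,0],[-4.8,0,0,0,0,0,0],[-6.2,0,0,0,0,0,0],[-7.6,0,0,0,0,0,0],[-9,0,0,0,0,0,0],[-10.4,0,0,0,0,0,0],[-11.8,0,0,0,0,0,0],[-13,0,0,0,0,0,0],[-13.8,0,0,0,0,0,0],[-14,0,0,0,0,0,0]]]}'
```

```text
time: 4.95
tool_pos: [619.2, -50.0, 128.0]
tcp_rot: [179.5, 0.0, 103.5]
ft_force: [16.1, 8.3, -4.3]
finger_gap: 22.4
grip_force: 59.7
```

```bash
python3 -m handwheel '{"series": [[[-0.3,0,0,0,0,0,0],[-0.6,0,0,0,0,0,0],[-0.9,0,0,0,0,0,0],[-1.2,0,0,0,0,0,0],[-1.4,0,0,0,0,0,0],[-1.4,0,0,0,0,0,0]]]}'
```

```text
time: 5.7
tool_pos: [622.3, -63.3, 128.0]
tcp_rot: [179.6, 0.0, 103.6]
ft_force: [15.5, 5.7, -3.8]
finger_gap: 22.3
grip_force: 59.7
```

```bash
python3 -m handwheel '{"series": [[[-0.2,0,0,0,0,0,0],[-0.4,0,0,0,0,0,0],[-0.6,0,0,0,0,0,0],[-0.6,0,0,0,0,0,0]]]}'; python3 -m handwheel '{"series": [[[-0.1,0,0,0,0,0,0],[-0.2,0,0,0,0,0,0],[-0.3,0,0,0,0,0,0],[-0.3,0,0,0,0,0,0]]]}'
```

```text
time: 6.2
tool_pos: [623.6, -69.1, 127.9]
tcp_rot: [179.6, 0.0, 103.6]
ft_force: [14.9, 6.7, -2.6]
finger_gap: 22.8
grip_force: 59.8
time: 6.7
tool_pos: [623.8, -69.8, 127.9]
tcp_rot: [179.6, -0.2, 103.6]
ft_force: [11.7, 16.1, -0.1]
finger_gap: 22.5
grip_force: 60.1
```

```bash
python3 -m handwheel '{"series": [[[0.3,0,0,0,0,0,1],[0.3,0,0,0,0,0,1],[0.3,0,0,0,0,0,1],[0.3,0,0,0,0,0,1],[0.3,0,0,0,0,0,1],[0.3,0,-1.5,0,0,0,1],[0.3,0,-4,0,0,0,1],[0.3,0,-7,0,0,0,1],[0.3,0,-10,0,0,0,1],[0.3,0,-10,0,0,0,1],[0.3,0,-10,0,0,0,1],[0.3,0,-10,0,0,0,1]]]}' 
python3 - <<'E'
from h import *
s=snap('wrist','w2.png');np.savez('w2.npz',**s);t=snap('top','t2.png');np.savez('t2.npz',**t);c=snap('scene','s3.png');np.savez('s3.npz',**c);print(status.sense()['tool_pos'],status.sense()['tcp_rot'],status.sense()['ft_force'])
def tag(im,box):
    u0,u1,v0,v1=box;h=cv2.cvtColor(im[v0:v1,u0:u1],cv2.COLOR_RGB2HSV);m=cv2.inRange(h,(14,90,50),(30,255,255))
    n,l,st,ct=cv2.connectedComponentsWithStats(m)
    for k in range(1,n):
        if st[k,4]>60:
            p=np.column_stack(np.nonzero(l==k)[::-1]).astype(np.float32);q=cv2.minAreaRect(p);print(st[k,4],cv2.boxPoints(q)+[u0,v0]);yield cv2.boxPoints(q)+[u0,v0]
for b in tag(s['img'],(180,470,60,330)):
    P=np.array([wz(s,*p,125) for p in b]);print(P.round(1),P.mean(0))
for q in tag(c['img'],(330,520,130,300)):
    P=np.array([onz(c,*p,125) for p in q]);print('S',P.mean(0))
for q in tag(t['img'],(180,330,180,280)):
    P=np.array([onz(t,*p,125) for p in q]);print('T',P.mean(0))
E
```

```text
time: 8.2
tool_pos: [619.5, -70.5, 224.9]
tcp_rot: [-179.9, -0.1, 103.5]
ft_force: [-0.4, 0.9, -0.1]
finger_gap: 85.3
grip_force: 0.0
[619.7398665  -70.51191041 225.27150566] [-1.79904898e+02 -4.56516098e-02  1.03522024e+02] [ 0.82350415  0.25146749 -0.07169524]
105 [[358.39524841 217.87269592]
 [363.16978455 195.19364929]
 [369.77189636 196.58357239]
 [364.99736023 219.26261902]]
[[636.5 -46.9 125. ]
 [635.7 -31.4 125. ]
 [640.2 -31.2 125. ]
 [641.1 -46.8 125. ]] [638.38024406 -39.07675427 125.        ]
236 [[178.89276886 259.14465332]
 [180.04987335 236.00250244]
 [301.14713287 242.05737305]
 [299.99002838 265.19952393]]
[[ 519.5 -105.3  125. ]
 [ 518.2  -87.9  125. ]
 [ 603.2  -72.1  125. ]
 [ 606.   -88.4  125. ]] [561.72572157 -88.42001235 125.        ]
135 [[279.7571106  323.05789185]
 [305.34963989 257.40750122]
 [321.46060181 263.6880188 ]
 [295.86807251 329.33840942]]
[[ 601.1 -135.7  125. ]
 [ 608.3  -82.   125. ]
 [ 620.1  -83.8  125. ]
 [ 613.7 -137.9  125. ]] [ 610.79877994 -109.85208151  125.        ]
281 [[326.27880859 322.0604248 ]
 [332.02578735 271.77438354]
 [470.75665283 287.6293335 ]
 [465.00967407 337.91537476]]
[[ 633.9 -126.6  125. ]
 [ 628.6  -87.8  125. ]
 [ 732.1  -76.8  125. ]
 [ 744.  -117.9  125. ]] [ 684.64932959 -102.28983736  125.        ]
373 [[371.18033218 223.9835968 ]
 [380.44262314 212.86883545]
 [403.16394043 231.80326843]
 [393.90164566 242.91802979]]
S [612.58087095  73.3651168  125.        ]
65 [[330. 289.]
 [346. 289.]
 [346. 299.]
 [330. 299.]]
S [720.73725093 -96.7252597  125.        ]
123 [[453. 299.]
 [453. 288.]
 [470. 288.]
 [470. 299.]]
S [821.34415247 115.17124475 125.        ]
460 [[267.41178131 218.64705658]
 [284.35295868 214.41176605]
 [290.88236237 240.52941132]
 [273.941185   244.76470184]]
T [610.41301003  75.89198548 125.        ]
```

View pics/w2.png

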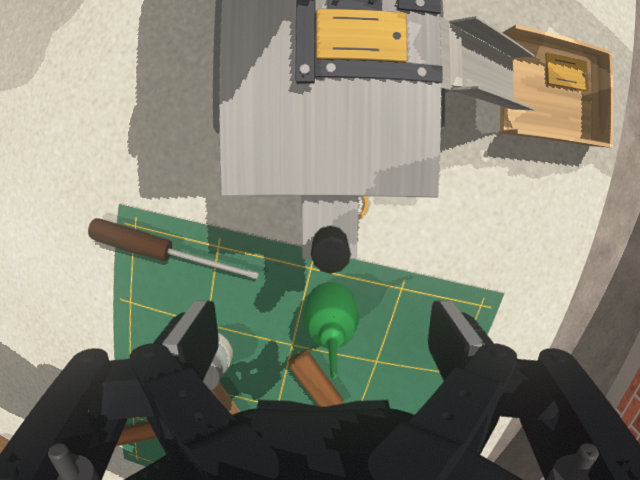

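The view shows the bed out, the knob clear of the fingers, the ring and glue bottle untouched, and the tag still nested with corners about (317,9) to (407,62).

```bash
python3 - <<'E'
from h import *
s=dict(np.load('w2.npz'))
h=cv2.cvtColor(s['img'][0:75,300:425],cv2.COLOR_RGB2HSV);m=cv2.inRange(h,(18,130,60),(32,255,255));m=cv2.morphologyEx(m,cv2.MORPH_CLOSE,np.ones((5,5)))
n,l,st,c=cv2.connectedComponentsWithStats(m);k=1+st[1:,4].argmax();p=np.column_stack(np.nonzero(l==k)[::-1]).astype(np.float32)+[300,0]
b=cv2.boxPoints(cv2.minAreaRect(p.astype(np.float32)));P=np.array([wz(s,*q,125) for q in b]);print(b,P.round(1),P.mean(0))
e=[np.linalg.norm(P[i]-P[i-1]) for i in range(4)];print(e)
a,bb=wz(s,221,195,120),wz(s,438,196,120);print('bed front yaw',np.degrees(np.arctan2(*(bb-a)[[1,0]])),np.linalg.norm(a-bb),(a+bb)/2)
C=np.array([611.5,73.5,0]);t=C-16*np.array([.973,.231,0]);t[2]=165
print(t,delta(t,[619.74,-70.51,225.3],103.5))
E
```

```text
[[314.25092   57.89289 ]
 [316.20715    7.683395]
 [407.8991    11.255814]
 [405.94287   61.46531 ]] [[583.4  49.2 125. ]
 [576.1  84.5 125. ]
 [635.1  98.8 125. ]
 [641.5  62.7 125. ]] [609.01115426  73.79933392 125.        ]
[np.float64(59.70191540459762), np.float64(36.002376325191875), np.float64(60.70591072737113), np.float64(36.64711120415307)]
bed front yaw 13.384341939618535 149.39717418366624 [614.6106002  -36.51577591 120.        ]
[595.932  69.804 165.   ] [14.19949802  0.96054697  6.03      ]
```

Wrist, scene and top agree on the tag centre within about 3 mm, at around (610.7, 74.2), and its size comes out at 60 x 36 as given. I move above it with the fingers shut.

```bash
python3 -m handwheel '{"series": [[[1.5,0,0,0,0,0,0],[4,0.2,0,0,0,0,0],[7,0.4,0,0,0,0,0],[10,0.7,0,0,0,0,0],[13,0.9,1,0,0,0,0],[14.3,0.9,3,0,0,0,0],[14.3,0.9,5,0,0,0,0],[14.3,0.9,6,0,0,0,0],[14.3,0.9,6,0,0,0,0],[14.3,0.9,6,0,0,0,0],[14.3,0.9,6,0,0,0,0]]]}' 20
python3 - <<'E'
from h import *
s=snap('wrist','w3.png');np.savez('w3.npz',**s);c=snap('scene','s4.png');np.savez('s4.npz',**c);print(status.sense()['tool_pos'],status.sense()['ft_force'],status.sense()['finger_gap'])
a=cv2.resize(cv2.imread('pics/w3.png')[230:480,200:480],(448,400),interpolation=cv2.INTER_CUBIC)
b=cv2.resize(cv2.imread('pics/s4.png')[160:280,340:445],(350,400),interpolation=cv2.INTER_CUBIC)
cv2.imwrite('pics/c4.png',np.hstack([a,b]))
E
```

```text
time: 9.72
tool_pos: [596.3, 70.1, 167.4]
tcp_rot: [179.9, 0.0, 103.5]
ft_force: [-0.0, 0.1, -0.2]
finger_gap: -0.1
grip_force: 0.0
[596.08649726  70.32163414 167.1951941 ] [ 0.42072088 -0.13756781  0.07411054] 0.1749115979430628
```

View pics/c4.png

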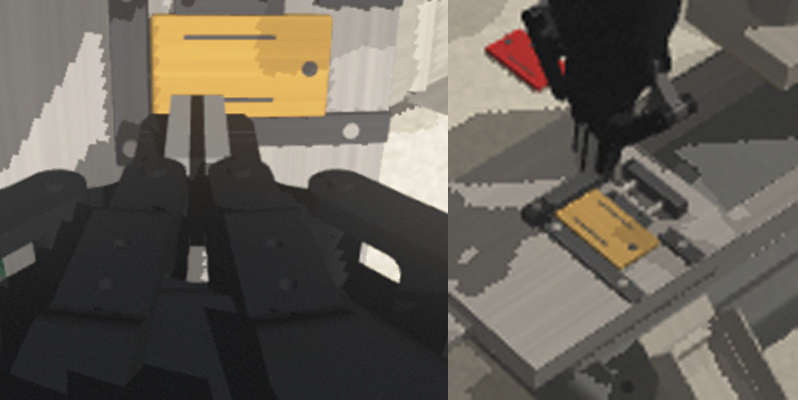

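The shut tips are about 16 mm wide across press x and sit above the rear half of the tag. I descend to about 8 mm above it first, then creep.

```bash
cat > chk.py <<'E'
import sys
from bench import status
f=status.sense()['ft_force'][2]; print('fz',round(f,2)); sys.exit(abs(f)>float(sys.argv[1]))
E
python3 -m handwheel '{"series": [[[0,0,1,0,0,0,0],[0,0,2,0,0,0,0],[0,0,2.8,0,0,0,0],[0,0,3.3,0,0,0,0],[0,0,3.5,0,0,0,0],[0,0,3.5,0,0,0,0]]]}'
```

```text
time: 10.58
tool_pos: [595.6, 70.5, 131.4]
tcp_rot: [180.0, 0.0, 103.5]
ft_force: [-0.7, -0.6, -0.2]
finger_gap: 0.0
grip_force: 0.0
```

```bash
python3 -m handwheel '{"series": [[[0,0,0.04,0,0,0,0],[0,0,0.08,0,0,0,0],[0,0,0.12,0,0,0,0],[0,0,0.16,0,0,0,0],[0,0,0.2,0,0,0,0],[0,0,0.24,0,0,0,0],[0,0,0.28,0,0,0,0]]]}' && python3 chk.py 2
```

```text
time: 11.45
tool_pos: [595.6, 70.5, 128.6]
tcp_rot: [-180.0, -0.0, 103.5]
ft_force: [0.6, 0.4, -0.7]
finger_gap: 0.1
grip_force: 0.0
fz -0.69False
```

```bash
sed -i 's/sys.exit(abs(f)>float(sys.argv\[1\]))/sys.exit(int(abs(f)>float(sys.argv[1])))/' chk.py
python3 -m handwheel '{"series": [[[0,0,0.04,0,0,0,0],[0,0,0.08,0,0,0,0]]]}' | grep -E 'tool_pos|ft' && python3 chk.py 2.5 && python3 -m handwheel '{"series": [[[0,0,0.04,0,0,0,0],[0,0,0.08,0,0,0,0]]]}' | grep -E 'tool_pos|ft' && python3 chk.py 2.5 && python3 -m handwheel '{"series": [[[0,0,0.04,0,0,0,0],[0,0,0.08,0,0,0,0]]]}' | grep -E 'tool_pos|ft' && python3 chk.py 2.5 && python3 -m handwheel '{"series": [[[0,0,0.03,0,0,0,0],[0,0,0.06,0,0,0,0]]]}' | grep -E 'tool_pos|ft' && python3 chk.py 2.5 && python3 -m handwheel '{"series": [[[0,0,0.03,0,0,0,0],[0,0,0.06,0,0,0,0]]]}' | grep -E 'tool_pos|ft' && python3 chk.py 2.5
```

```text
tool_pos: [595.6, 70.5, 127.7]
ft_force: [0.1, -0.5, 0.2]
fz 0.22
tool_pos: [595.6, 70.5, 127.0]
ft_force: [0.6, 0.3, -0.5]
fz -0.45
tool_pos: [595.6, 70.5, 126.2]
ft_force: [0.0, 0.2, -0.0]
fz -0.05
tool_pos: [595.6, 70.5, 125.6]
ft_force: [0.2, -0.7, 0.3]
fz 0.31
tool_pos: [595.6, 70.6, 125.1]
ft_force: [-1.5, -0.6, 0.6]
fz 0.61
```

```bash
python3 -m handwheel '{"series": [[[0,0,0.02,0,0,0,0],[0,0,0.04,0,0,0,0]]]}' | grep -E 'tool_pos|ft' && python3 chk.py 2.5 && python3 -m handwheel '{"series": [[[0,0,0.02,0,0,0,0],[0,0,0.04,0,0,0,0]]]}' | grep -E 'tool_pos|ft' && python3 chk.py 2.5 && python3 -m handwheel '{"series": [[[0,0,0.02,0,0,0,0],[0,0,0.04,0,0,0,0]]]}' | grep -E 'tool_pos|ft' && python3 chk.py 2.5 && python3 -m handwheel '{"series": [[[0,0,0.02,0,0,0,0],[0,0,0.04,0,0,0,0]]]}' | grep -E 'tool_pos|ft' && python3 chk.py 2.5 && python3 -m handwheel '{"series": [[[0,0,0.02,0,0,0,0],[0,0,0.04,0,0,0,0]]]}' | grep -E 'tool_pos|ft' && python3 chk.py 2.5
```

```text
tool_pos: [595.7, 70.5, 125.1]
ft_force: [-0.9, -0.2, 5.3]
fz 5.27
```

```bash
python3 -m handwheel '{"series": [[[0,0,0.01,0,0,0,0],[0,0,0.02,0,0,0,0],[0,0,0.02,0,0,0,0]]]}' | grep -E 'tool_pos|ft' && python3 chk.py 9 && python3 -m handwheel '{"series": [[[0,0,0.01,0,0,0,0],[0,0,0.02,0,0,0,0],[0,0,0.02,0,0,0,0]]]}' | grep -E 'tool_pos|ft'
```

```text
tool_pos: [595.8, 70.5, 125.1]
ft_force: [-1.7, -0.2, 6.1]
fz 6.08
tool_pos: [595.8, 70.5, 125.1]
ft_force: [-3.5, -0.1, 7.0]
```

```bash
python3 -m handwheel '{"series": [[[0,0,0.02,0,0,0,0],[0,0,0.04,0,0,0,0],[0,0,0.04,0,0,0,0]]]}' | grep -E 'tool_pos|ft' && python3 chk.py 10 && python3 -m handwheel '{"series": [[[0,0,0.02,0,0,0,0],[0,0,0.04,0,0,0,0],[0,0,0.04,0,0,0,0]]]}' | grep -E 'tool_pos|ft'
```

```text
tool_pos: [595.9, 70.5, 125.1]
ft_force: [-4.3, -0.5, 8.9]
fz 8.88
tool_pos: [596.1, 70.5, 125.0]
ft_force: [-4.1, -0.5, 11.5]
```

```bash
python3 -m handwheel '{"series": [[[0,0.1,0,0,0,0,0],[0,0.2,0,0,0,0,0],[0,0.3,0,0,0,0,0],[0,0.45,0,0,0,0,0],[0,0.6,0,0,0,0,0],[0,0.6,0,0,0,0,0]]]}' | grep -E 'tool_pos|ft'
python3 - <<'E'
from h import *
c=snap('scene','s5.png')
a=cv2.cvtColor(c['img'][205:250,360:415],cv2.COLOR_RGB2HSV);m=cv2.inRange(a,(14,90,50),(30,255,255))
y,x=np.nonzero(m);print(m.sum()/255,x.max()+360,y.max()+205)
c0=dict(np.load('s4.npz'))
a=cv2.cvtColor(c0['img'][205:250,360:415],cv2.COLOR_RGB2HSV);m=cv2.inRange(a,(14,90,50),(30,255,255))
y,x=np.nonzero(m);print(m.sum()/255,x.max()+360,y.max()+205)
f=lambda k:proj(c,[610.7+k*.973,74.2+k*.231,125]);print(f(30),f(36))
E
```

```text
tool_pos: [602.2, 71.8, 125.1]
ft_force: [-3.7, -0.9, 10.8]
262.0 403 240
373.0 403 240
[396.9863514  235.28125206] [399.02467373 236.96414172]
```

```bash
cat > edge.py <<'E'
from h import *
def edge(c):
    # colour profile along the tag's long axis, on its far and near lines, offset k from old centre
    out=[]
    hsv=cv2.cvtColor(c['img'],cv2.COLOR_RGB2HSV)
    for w in(-10,-4,4,10):
        ks=np.arange(0,110,.5);uv=np.array([proj(c,[610.7+k*.973-w*.231,74.2+k*.231+w*.973,125]) for k in ks],np.float32)
        v=cv2.remap(c['img'].astype(np.float32),uv[None,:,0],uv[None,:,1],cv2.INTER_LINEAR)[0]
        d=v[:,0]-v[:,2]; g=d>35; out.append((ks[g].min() if g.any() else None,ks[g].max() if g.any() else None))
    return out
if __name__=='__main__':
    for n in sys.argv[1:]:
        c=dict(np.load(n));print(n,edge(c))
    c=snap('scene');np.savez('now.npz',**c);print('now',edge(c));print(status.sense()['tool_pos'],status.sense()['ft_force'])
E
python3 edge.py s3.npz s4.npz
```

```text
s3.npz [(np.float64(0.0), np.float64(33.5)), (np.float64(0.0), np.float64(33.5)), (np.float64(0.0), np.float64(33.5)), (np.float64(0.0), np.float64(33.5))]
s4.npz [(np.float64(0.0), np.float64(33.5)), (np.float64(0.0), np.float64(33.5)), (np.float64(0.0), np.float64(33.5)), (np.float64(0.0), np.float64(33.5))]
now [(np.float64(0.5), np.float64(33.5)), (np.float64(1.0), np.float64(33.5)), (np.float64(1.0), np.float64(33.5)), (np.float64(0.0), np.float64(33.5))]
[602.17724253  71.81901459 125.06514558] [-3.25357546 -1.13603328 10.40073591]
```

The tag's end hasn't moved, so the finger slipped 6 mm forward on it. I slide the finger back, with the rear lay holding the tag, and press harder.

```bash
python3 -m handwheel '{"series": [[[0,-0.2,0,0,0,0,0],[0,-0.4,0,0,0,0,0],[0,-0.6,0,0,0,0,0],[0,-0.7,0,0,0,0,0],[0,-0.7,0,0,0,0,0]]]}' | grep -E 'tool_pos|ft' ; python3 -m handwheel '{"series": [[[0,0,0.02,0,0,0,0],[0,0,0.04,0,0,0,0],[0,0,0.04,0,0,0,0]]]}' | grep -E 'tool_pos|ft' && python3 chk.py 13 && python3 -m handwheel '{"series": [[[0,0.02,0.02,0,0,0,0],[0,0.05,0.03,0,0,0,0],[0,0.1,0.03,0,0,0,0]]]}' | grep -E 'tool_pos|ft'
```

```text
tool_pos: [596.2, 70.4, 125.0]
ft_force: [1.7, -0.6, 7.5]
tool_pos: [596.3, 70.4, 125.0]
ft_force: [-0.3, 0.0, 10.6]
fz 10.62
tool_pos: [596.5, 70.5, 125.0]
ft_force: [-6.2, -1.8, 14.4]
```

```bash
python3 -m handwheel '{"series": [[[0,0.08,0,0,0,0,0],[0,0.16,0,0,0,0,0],[0,0.24,0,0,0,0,0],[0,0.32,0,0,0,0,0],[0,0.4,0,0,0,0,0]]]}' | grep -E 'tool_pos|ft'; python3 edge.py
```

```text
tool_pos: [600.3, 71.4, 125.0]
ft_force: [-6.1, -0.3, 14.6]
now [(np.float64(0.0), np.float64(37.0)), (np.float64(0.0), np.float64(37.5)), (np.float64(0.0), np.float64(37.5)), (np.float64(0.0), np.float64(37.0))]
[600.33079999  71.38798583 125.0192106 ] [-5.63128013 -0.32784455 15.32200599]
```

The tag is carried along: its end moved about 4 mm for a 4 mm move. I continue.

```bash
python3 -m handwheel '{"series": [[[0,0.12,0,0,0,0,0],[0,0.24,0,0,0,0,0],[0,0.36,0,0,0,0,0],[0,0.48,0,0,0,0,0],[0,0.6,0,0,0,0,0],[0,0.72,0,0,0,0,0],[0,0.84,0,0,0,0,0],[0,0.96,0,0,0,0,0],[0,1.08,0,0,0,0,0],[0,1.2,0,0,0,0,0]]]}' | grep -E 'tool_pos|ft'; python3 edge.py
```

```text
tool_pos: [611.9, 74.1, 125.0]
ft_force: [-5.8, -0.6, 14.9]
now [(np.float64(9.5), np.float64(49.0)), (np.float64(11.0), np.float64(49.5)), (np.float64(10.5), np.float64(49.5)), (np.float64(10.5), np.float64(49.0))]
[612.08565056  74.15031685 125.03736489] [-5.586048   -1.06792108 14.2101211 ]
```

```bash
python3 -m handwheel '{"series": [[[0,0.15,0,0,0,0,0],[0,0.3,0,0,0,0,0],[0,0.45,0,0,0,0,0],[0,0.6,0,0,0,0,0],[0,0.75,0,0,0,0,0],[0,0.9,0,0,0,0,0],[0,1.05,0,0,0,0,0],[0,1.2,0,0,0,0,0],[0,1.35,0,0,0,0,0],[0,1.5,0,0,0,0,0],[0,1.65,0,0,0,0,0],[0,1.8,0,0,0,0,0]]]}' | grep -E 'tool_pos|ft'; python3 edge.py
```

```text
tool_pos: [629.5, 78.3, 125.1]
ft_force: [-5.4, -1.4, 13.0]
now [(np.float64(6.0), np.float64(67.0)), (np.float64(29.0), np.float64(67.0)), (np.float64(28.5), np.float64(66.5)), (np.float64(28.5), np.float64(67.0))]
[629.71038563  78.33024056 125.05153029] [-3.9696742  -1.72079666 12.81833046]
```

```bash
python3 -m handwheel '{"series": [[[0,0.12,0.01,0,0,0,0],[0,0.24,0.02,0,0,0,0],[0,0.36,0.02,0,0,0,0],[0,0.48,0.02,0,0,0,0],[0,0.6,0.02,0,0,0,0],[0,0.72,0.02,0,0,0,0],[0,0.84,0.02,0,0,0,0],[0,0.96,0.02,0,0,0,0],[0,1.08,0.02,0,0,0,0],[0,1.2,0.02,0,0,0,0],[0,1.35,0.02,0,0,0,0],[0,1.5,0.02,0,0,0,0]]]}' | grep -E 'tool_pos|ft'; python3 edge.py
```

```text
tool_pos: [644.7, 82.1, 125.0]
ft_force: [-2.1, -0.2, 12.3]
now [(np.float64(22.0), np.float64(82.5)), (np.float64(44.0), np.float64(82.5)), (np.float64(44.0), np.float64(82.5)), (np.float64(44.0), np.float64(81.5))]
[644.85778508  82.17262201 125.08255472] [-2.46476987  0.18985579 12.27947463]
```

```bash
python3 -m handwheel '{"series": [[[0,0.15,0,0,0,0,0],[0,0.3,0,0,0,0,0],[0,0.45,0,0,0,0,0],[0,0.6,0,0,0,0,0],[0,0.75,0,0,0,0,0],[0,0.9,0,0,0,0,0],[0,1.05,0,0,0,0,0],[0,1.2,0,0,0,0,0],[0,1.35,0,0,0,0,0],[0,1.5,0,0,0,0,0],[0,1.6,0,0,0,0,0]]]}' | grep -E 'tool_pos|ft'; python3 edge.py
```

```text
tool_pos: [660.2, 85.8, 125.0]
ft_force: [-2.3, -0.7, 11.8]
now [(np.float64(37.5), np.float64(98.5)), (np.float64(61.0), np.float64(98.0)), (np.float64(60.5), np.float64(97.5)), (np.float64(60.5), np.float64(98.0))]
[660.32613348  85.83955986 125.00653412] [-2.72840052 -0.05040077 12.22717753]
```

```bash
python3 -m handwheel '{"series": [[[0,0,-0.5,0,0,0,0],[0,0,-2,0,0,0,0],[0,0,-4,0,0,0,0],[0,0,-6,0,0,0,0],[-1,0,-8,0,0,0,0],[-3,0,-9,0,0,0,0],[-6,-1,-9,0,0,0,0],[-9,-2,-9,0,0,0,0],[-12,-3,-9,0,0,0,0],[-12,-3,-9,0,0,0,0],[-12,-3,-9,0,0,0,0],[-12,-3,-9,0,0,0,0]]]}' | grep -E 'time|tool_pos|ft'
python3 - <<'E'
from h import *
a=snap('scene','s6.png');t=snap('top','t6.png')
A=cv2.resize(cv2.imread('pics/s6.png')[170:380,320:530],(400,400),interpolation=cv2.INTER_CUBIC);B=cv2.resize(cv2.imread('pics/t6.png')[100:300,200:400],(400,400),interpolation=cv2.INTER_CUBIC);cv2.imwrite('pics/c5.png',np.hstack([A,B]))
E
```

```text
time: 24.68
tool_pos: [657.7, -37.4, 212.4]
ft_force: [-0.3, 0.2, 0.1]
```

View pics/c5.png

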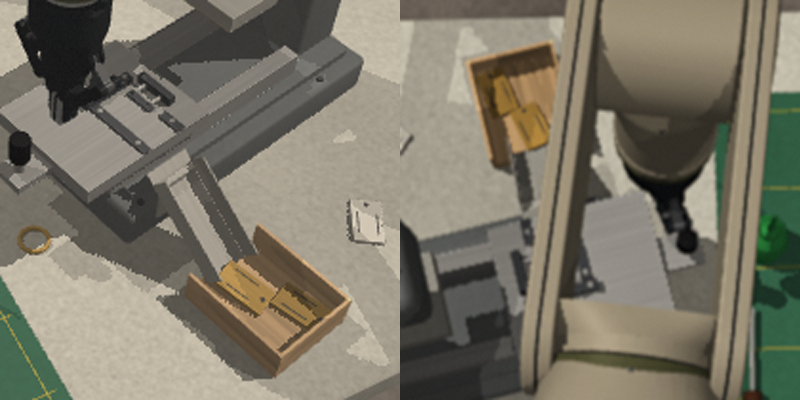

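The tag lies in the catch box near the chute foot (crop px 248,287), beside the earlier tag. The bed is out and the ring is unmoved. I check that its centre is inside the limits.

```bash
python3 - <<'E'
from h import *
S=snap('scene');T=snap('top')
def pf(P):
    d=P-np.array([554.5,222,0]);return np.round([d[0]*.973+d[1]*.231,-d[0]*.231+d[1]*.973,P[2]],1)
for z in(5,15,25):
    print(z,[pf(onz(S,320+u*.525,170+v*.525,z)) for u,v in((248,287),(231,264),(267,304),(297,303))],[pf(onz(T,200+(u-400)/2,100+v/2,z)) for u,v in((530,124),(505,92))])
E
python3 -m handwheel '{"series": [[[0,0,0,0,0,0,0],[0,0,0,0,0,0,0],[0,0,0,0,0,0,0],[0,0,0,0,0,0,0]]]}' | grep -E 'ft|time'
python3 - <<'E'
from h import *
S=snap('scene');p=cv2.imread('pics/s6.png')[:,:,::-1];print(np.abs(S['img'].astype(int)-p)[290:370,410:510].max())
E
```

```text
5 [array([ 220.5, -152.4,    5. ]), array([ 188. , -144.4,    5. ]), array([ 248.3, -152.8,    5. ]), array([ 267.7, -126.8,    5. ])] [array([ 223.9, -157.7,    5. ]), array([ 272.9, -137. ,    5. ])]
15 [array([ 224.1, -158.7,   15. ]), array([ 191.9, -150.8,   15. ]), array([ 251.6, -159.1,   15. ]), array([ 270.9, -133.3,   15. ])] [array([ 220.2, -158. ,   15. ]), array([ 268.8, -137.5,   15. ])]
25 [array([ 227.7, -165. ,   25. ]), array([ 195.8, -157.2,   25. ]), array([ 254.9, -165.4,   25. ]), array([ 274. , -139.9,   25. ])] [array([ 216.5, -158.3,   25. ]), array([ 264.7, -137.9,   25. ])]
time: 25.38
ft_force: [0.1, -0.3, -0.1]
28
```

The tag centre is at about x 222, y −157, z 12 in the press frame, inside the limits, and the robot is touching nothing.

```bash
python3 -c "
from bench import r
print(r.hand_in())"
```

```text
the job is handed in; nothing more can be done
None
```

I drew the bed out to its stop and slid the brass tag off the ledge, and it now lies in the catch box; the job is handed in at about 25 s of the 64 s, but no verdict came back. The highest press I read was about 15 N, and the finger slipped once at about 11 N before I pressed harder.

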